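# Find the heavy side of a pump rotor and hold it down

### The arm

A 6-joint arm with a two-finger parallel gripper is mounted at the origin on the work surface. World frame = base frame: x ahead of the robot, y to its left, z up, the work surface at z = 0. Lengths are in mm, angles in rad, forces in N, time in s.
With the tool pointing down it reaches from about 375 to 750 mm from the base axis. Payload 9 kg.
Tool frame: the origin (TCP) lies between the finger pads; the fingertips stand env.tips_ahead ahead of it and the grasp point (between the pads) is the TCP (env.tips_ahead is the distance from the TCP to the fingertips, in mm); y points along the fingers, x is the direction in which the jaws open and shut, and the axes are right-handed (so a half turn about y gives the same grasp; the last joint's range is limited). The gripper opens to 85 mm and grips with 20 to 120 N. Pads are 22 mm wide; open, the fingers measure 114 mm over their backs; the gripper's body (76 mm by 85 mm) begins 54 mm behind the grasp point. The pads swing forward as they close: fully open they stand 13 mm farther back than shut.
Start: joints at [-1.35, 0.104, 0.097, 1.564, 0, 1.353], TCP at [254.925, -543.183, 250.331] pointing down, gripper open.
Joint ranges: [-2.99, 2.99], [-0.84, 1.86], [-1.1, 1.16], [-1.84, 2.11], [-1.51, 1.56], [-3.14, 3.14]. Speed limits (rad/s): [2.22, 2.22, 2.57, 3.14, 3.14, 3.14].

### API

Orientations are given as a unit quaternion [x, y, z, w].
In Python, from plant import env gives the robot as it stands.
- The arm moves only by the tool step_arm, never from a script. Its argument "commands" is a list of rows, each a list of 5 numbers: the shift along the tool's x, y, z in cm, then the turn about the tool's y in rad, then the closure in counts, from 0 (fully open) to 255 (shut). In form: [[tx, ty, tz, twist, jaw], ...]. A call has 1 to 8 rows; each row shifts and turns the commanded pose from where the row before left it, along the tool's axes as they then stand; what a row does not reach is not made up. A row lasts 1/12 s, in which the tool goes at most 41.7 mm and 7.16 degrees, less where a joint would pass 70% of its speed; a pose out of reach is approached as far as the arm can. A call is refused whole if a number of a shift passes 4.17 or a number of a turn 0.125, either way. A call with a gripper value outside its range is refused whole. The fingers move at their own pace and stop on an object; the grip force is fixed at half the most. Time passes only in rows, so rows that do not move let the fingers close. It gives the time, the measured TCP pose, the force and the opening at its end, in the units of the state.
- env.read_state(): the state, without advancing time (a new reading comes with each control period).
- env.get_image(name): name is "scene" or "top" or "wrist"; returns (picture, depth): 480x640x3 uint8, red, green, blue; 480x640 float32, mm along the optical axis (not along the pixel's ray), 0 where there is no reading.
- env.camera_info(name): a dict with "fov_y" (degrees; the focal length in pixels is half the picture's height over the tangent of half this angle, whatever the lens; pixels are square), "cx", "cy" (the principal point, pixels), "distortion" ([k1, k2, p1, p2, k3] as OpenCV has them; the pictures are not rectified), "extrinsics" (4x4, takes a point from camera to world coordinates). Camera axes: x right, y up, looking along -z (the intrinsics and any distortion apply to the point x, -y, -z); pixel columns grow to the right and rows downward; lengths in mm; the calibration is good to about 2 mm. A picture is of the moment at which its call begins: read the wrist's pose just before it. camera_info takes no time and is no camera call; for the wrist camera it gives the pose at the moment of the call.
- env.job_done(): hands the job in, once; it reports no verdict.
The state is a dict: "time": time; "q": joint angles; "joint_vel": joint speeds; "joint_torque": joint torques, N m; "position": TCP position; "orientation": TCP orientation; "ft_force": force on the tool from outside, world axes, zero at the start; "torque": the same for the moment, N m; "opening": opening from 0.0 (shut) to 1.0 (fully open).
Only numpy, scipy, OpenCV 4.12 (cv2) and the standard library are available. Lean on these libraries where they do the work, as an engineer would, in place of code of your own. Each camera call takes 0.05 s, during which the arm holds its last target.

### The job

The drum-shaped rotor of the blue vacuum pump has a weight hidden inside it on one side. Take its red crank handle and turn it round by hand, without flinging it and at least half a turn away from where it stood, to feel which side is heavy; then bring the heavy side to the bottom and finish still gripping the handle there, holding the rotor still so the locking pin can be fitted. Leave the other things on the bench where they are.

Things in the scene. Friction and masses are not known exactly. Their poses are not given: they have to be found in the camera images.
- pump: fixed blue bench vacuum pump, foot plate 170 x 250 mm, 240 mm tall at its gauge. Origin on the bench straight below the centre of the rotor's front face; z up; +y points level out of that face along the shaft, away from the pump, whose body lies at y = -50 to -290 mm. The shaft is level, 140 mm above the bench. In front of the rotor's face is only the handle
- rotor (a joint): turning angle of the rotor on its level shaft, free both ways for several turns; 0 = handle straight above the shaft, +pi/2 = handle level with the shaft on the pump's +x side. The shaft seal drags with a steady 0.21 N m both ways, so the rotor stays wherever it is left and does not swing by itself
- rotor_center (a point): centre of the rotor's front face, on the shaft, 140 mm above the bench. The rotor is a closed metal drum 124 mm wide, 28 mm thick, alike all round, with a lead slug of 0.27 to 0.41 kg fixed inside about 41 mm from the shaft, at an unknown angle to the handle, different every time. Site axes turn with the rotor: z towards the handle, y out of the face
- handle_grip (a point): middle of the handle, where to grip: 45 mm off the shaft's axis, 55 mm out from the rotor's face. Taking the handle round needs about 4.7 N along its circle; up to 2.4 to 3.7 N more while the heavy side is lifted and as much less while it sinks (most and least with the heavy side level with the shaft). The handle's own weight hardly counts
- handle: red crank handle on the rotor: round sleeve, 22 mm diameter, 70 mm long, parallel to the shaft, spinning freely on its pin, so a gripper holding it across the 22 mm from above can carry it right round its circle, always pointing down. Origin at its middle; y along the sleeve, away from the rotor (x and z spin with it)
- wrench: loose bystander: steel open wrench lying flat, 160 mm long; origin on its underside, x along it
- tray: loose bystander: shallow aluminium parts tray 160 x 120 x 25 mm; origin centre of its underside
- bolt0: loose bystander: small bolt 38 mm tall standing on its 20 mm head in the tray; origin centre of its underside
- bolt1: loose bystander: second such bolt in the tray
- rack: loose bystander: blue tube rack 100 x 140 x 45 mm; origin centre of its underside
- flask: loose bystander: white conical flask, 110 mm base, 153 mm tall; origin centre of its underside
- beaker: loose bystander: clear beaker, 80 mm wide, 90 mm tall; origin centre of its underside
- jar: loose bystander: amber jar with orange cap, 64 mm wide, 90 mm tall; origin centre of its underside

How it is judged:
By the outcome, as a careful person would: the job done as asked, in the order asked, and still so for the second after the job is handed in, while the arm keeps its last pose, push and grip.
It also fails if it takes over 72 s, if anything falls off the work surface, if the arm or the gripper's body presses on something with over 40 N, if the wrist force passes 120 N, or if a joint passes its speed limit or range.

## Working session

There is one attempt and no reset: what is moved stays moved. The work goes in short steps, Python scripts to look and compute and a tool call to move; the robot and the scene stay as the last step left them, time stands still between calls to the robot, and variables do not carry over. Pictures are saved under pics/ and viewed, and the job is handed in when it is done.

Besides the shell and the picture viewer there is one more tool, called after ">>>" as name([rows], argument=value, ...), one row to a line, values as JSON. step_arm: Moves the arm, as the interface text tells. Its arguments: {"type":"object","properties":{"commands":{"type":"array","items":{"type":"array","items":{"type":"number"}}}},"required":["commands"]}

```bash
ls; mkdir -p pics
python3 - <<'E'
from plant import env
import cv2
s=env.read_state()
for k,v in s.items(): print(k,v)
print(env.tips_ahead)
for n in ["scene","top","wrist"]:
    i=env.camera_info(n); print(n,i)
    p,d=env.get_image(n); cv2.imwrite(f"pics/{n}0.png",p[:,:,::-1])
    import numpy as np; np.save(f"pics/{n}0.npy",d)
E
```

```text
pics
time 0.0
q [-1.34971106e+00  1.04709749e-01  9.64537990e-02  1.56390930e+00
 -3.30750840e-06  1.35309928e+00]
joint_vel [-3.13055903e-05 -6.65998524e-04  9.99331873e-04  4.60616471e-04
 -5.94378553e-04 -4.93998216e-04]
joint_torque [ 3.39772259e-04 -5.56934273e+01  5.03645682e+01  1.70266244e-02
 -1.46108155e-04 -9.55909485e-06]
position [ 254.84036498 -542.83943277  249.5076834 ]
orientation [-0.59649181  0.37954091 -0.37885364  0.59717346]
ft_force [ 0.41768384 -0.78007393  1.317179  ]
torque [-0.00399474  0.04097961  0.01951069]
opening 0.9966670946389796
19.0
scene {'fov_y': 57.00625928169879, 'cx': 315.0626733616647, 'cy': 243.53289741366524, 'distortion': array([-0.02577275,  0.        ,  0.        ,  0.        ,  0.        ]), 'extrinsics': array([[-5.86916313e-02, -6.85984267e-01,  7.25245392e-01,
         1.19578568e+03],
       [ 9.98228457e-01, -4.74313480e-02,  3.59195637e-02,
        -1.25705041e+02],
       [ 9.75911094e-03,  7.26068766e-01,  6.87552839e-01,
         6.94064705e+02],
       [ 0.00000000e+00,  0.00000000e+00,  0.00000000e+00,
         1.00000000e+00
[... 364 characters left out ...]
    [ 4.82087058e-03,  2.07072880e-01,  9.78313642e-01,
         1.11538453e+03],
       [ 0.00000000e+00,  0.00000000e+00,  0.00000000e+00,
         1.00000000e+00]])}
wrist {'fov_y': 59.549131900473206, 'cx': 321.51543195795915, 'cy': 244.75955590119946, 'distortion': array([-0.02418042,  0.        ,  0.        ,  0.        ,  0.        ]), 'extrinsics': array([[ 4.25050328e-01,  8.56638456e-01,  2.92408574e-01,
         3.29638363e+02],
       [-9.05169306e-01,  4.02569134e-01,  1.36406084e-01,
        -5.08126468e+02],
       [-8.63969268e-04, -3.22658716e-01,  9.46514979e-01,
         3.71339870e+02],
       [ 0.00000000e+00,  0.00000000e+00,  0.00000000e+00,
         1.00000000e+00]])}
```

View pics/scene0.png

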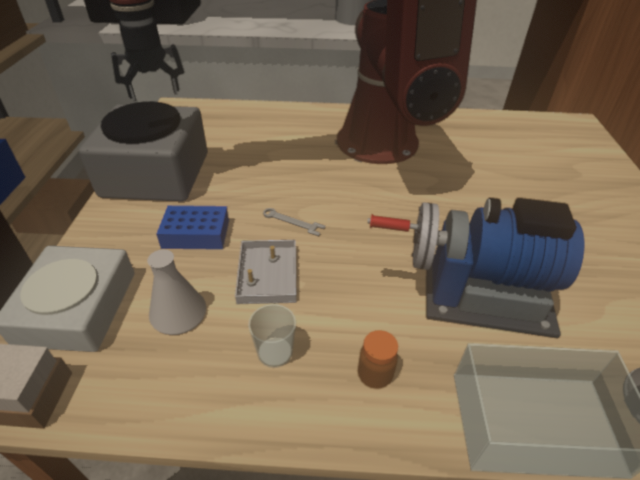

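View pics/top0.png

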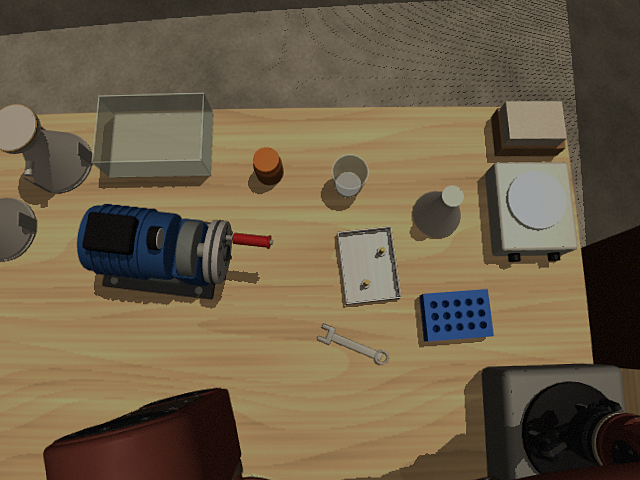

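View pics/wrist0.png

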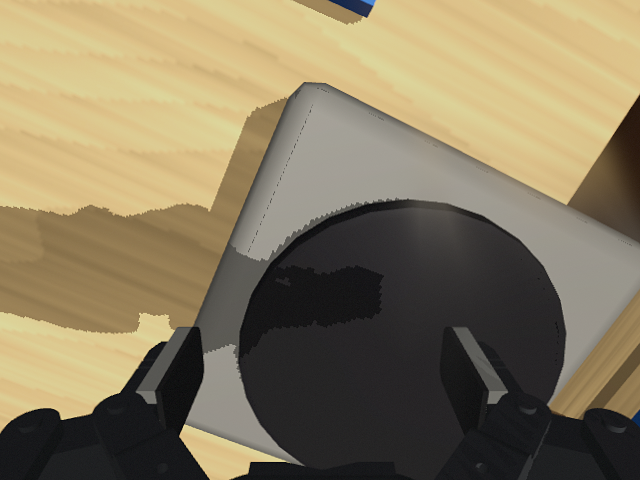

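The scene picture shows the red handle at about (390,223) and the rotor rim at about (428,236). In the top view the sleeve runs from about (232,239) to (271,241), and the disc is at x≈205-232. Next I measure them with depth.

```bash
cat > h.py <<'E'
import numpy as np, cv2
from scipy.spatial.transform import Rotation as R
def K(i,H=480):
    f=H/2/np.tan(np.radians(i['fov_y']/2)); return np.array([[f,0,i['cx']],[0,f,i['cy']],[0,0,1]])
def unproj(i,uv,d):
    uv=np.asarray(uv,float).reshape(-1,1,2); d=np.asarray(d,float).ravel()
    n=cv2.undistortPoints(uv,K(i),i['distortion']).reshape(-1,2)
    c=np.c_[n[:,0]*d,-n[:,1]*d,-d,np.ones(len(d))]
    return (c@i['extrinsics'].T)[:,:3]
def proj(i,P):
    P=np.atleast_2d(P); c=np.c_[P,np.ones(len(P))]@np.linalg.inv(i['extrinsics']).T
    c=c[:,:3]*[1,-1,-1]
    return cv2.projectPoints(c,np.zeros(3),np.zeros(3),K(i),i['distortion'])[0].reshape(-1,2)
E
python3 - <<'E'
from plant import env
from h import *
for n in ["scene","top"]:
    p=cv2.imread(f"pics/{n}0.png").astype(int); d=np.load(f"pics/{n}0.npy"); i=env.camera_info(n)
    m=(p[:,:,2]>110)&(p[:,:,1]<70)&(p[:,:,0]<70)
    box=(slice(200,250),slice(355,420)) if n=="scene" else (slice(225,260),slice(222,285))
    mm=np.zeros_like(m); mm[box]=m[box]
    v,u=np.nonzero(mm); P=unproj(i,np.c_[u,v],d[v,u]); 
    print(n,len(u),u.min(),u.max(),v.min(),v.max()); print(np.percentile(P,[1,10,50,90,99],axis=0).round(1))
    c=P.mean(0); w=np.linalg.svd(P-c)[2][0]; print(c,w,np.percentile((P-c)@w,[0,2,98,100]))
    x=cv2.imread(f"pics/{n}0.png")
    b=x[170:290,340:460] if n=="scene" else x[190:310,170:290]
    cv2.imwrite(f"pics/{n}0c.png",cv2.resize(b,None,fx=5,fy=5,interpolation=cv2.INTER_CUBIC))
E
```

```text
scene 325 371 408 216 230
[[586.8 -56.  177.7]
 [590.4 -48.  180.3]
 [597.1 -21.2 185.8]
 [602.2   2.9 189.5]
 [605.    8.  191. ]]
[596.85868039 -21.8183946  185.35075383] [ 0.12542033  0.9921014  -0.00213361] [-34.67094965 -33.30204895  29.53909212  30.73086342]
top 254 233 269 233 244
[[578.8 -54.5 183.9]
 [581.6 -48.5 187.1]
 [588.2 -22.1 189.5]
 [595.    5.7 191.9]
 [598.7  11.7 194.3]]
[588.22946777 -21.54836379 189.40057487] [-0.14062174 -0.99003717  0.00720586] [-34.19844041 -33.03557205  32.93442979  34.24216483]
```

View pics/scene0c.png

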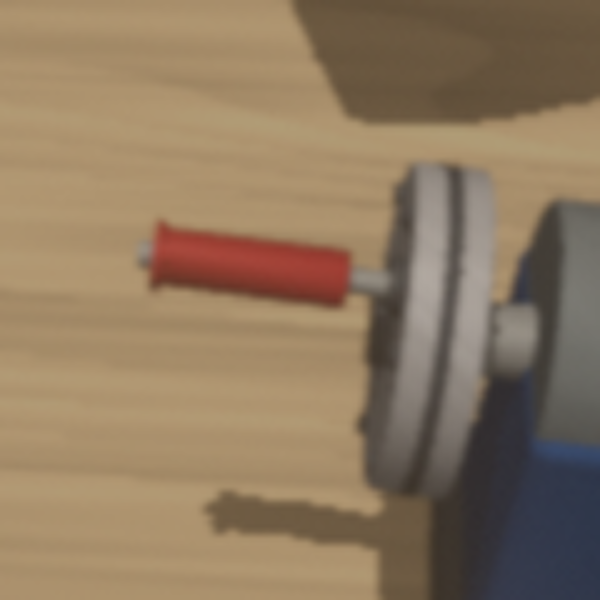

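View pics/top0c.png

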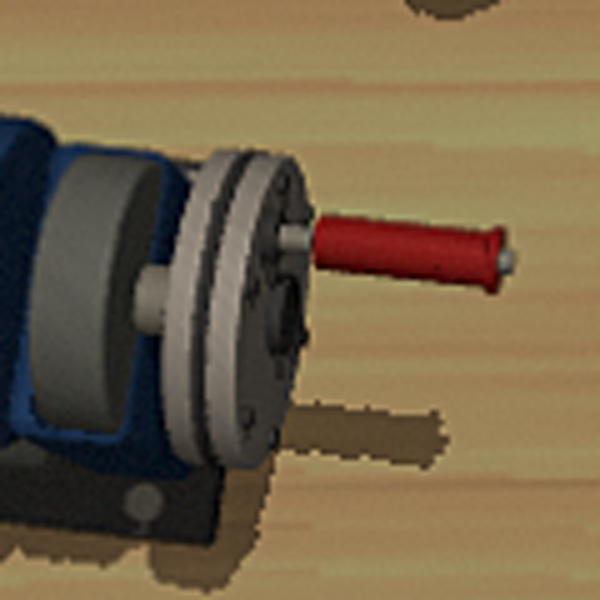

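Run:
```python
from plant import env
from h import *
from scipy.optimize import least_squares
s=env.read_state(); print(R.from_quat(s['orientation']).as_matrix().round(3))
A=[]
for n in ["scene","top"]:
    d=np.load(f"pics/{n}0.npy"); i=env.camera_info(n)
    sl=(200,280,405,442) if n=="scene" else (215,290,198,236)
    v,u=np.mgrid[sl[0]:sl[1],sl[2]:sl[3]]; v=v.ravel();u=u.ravel()
    P=unproj(i,np.c_[u,v],d[v,u])
    def cyl(p,P): # axis x at y=0, yaw, z
        ax=np.array([np.sin(p[1]),np.cos(p[1]),0]); q=P-[p[0],0,p[2]]; 
        return np.linalg.norm(q-np.outer(q@ax,ax),axis=1)-62, q@ax
    for zfix in (0,1):
        p=np.array([570,0.133,140.])
        for k in range(10):
            r,a=cyl(p,P); m=(abs(r)<(8 if k<5 else 4))&(a>30)&(a<66)
            f=(lambda x:cyl([x[0],x[1],x[2]],P[m])[0]) if not zfix else (lambda x:cyl([x[0],.133,140],P[m])[0])
            p=least_squares(f,p,loss='soft_l1').x
        r,a=cyl(p,P);m=(abs(r)<4)&(a>20)&(a<75)
        print(n,zfix,p.round(3),m.sum(),np.std(r[m]),np.histogram(a[m],np.arange(20,76,4))[0], P[m].min(0),P[m].max(0))
```

```text
[[ 0.425 -0.     0.905]
 [-0.905  0.001  0.425]
 [-0.001 -1.     0.   ]]
scene 0 [5.69220e+02 1.28000e-01 1.39841e+02] 1096 1.1316963972950642 [  0   0   0  93 155 157 155 147 157 161  71   0   0] [515.45675197  26.3569034   82.59893206] [639.21811693  65.0058798  203.89313751]
scene 1 [5.68939e+02 1.33000e-01 1.40000e+02] 1097 1.1395011487053408 [  0   0   0  90 149 156 158 148 157 156  83   0   0] [515.45675197  26.3569034   82.59893206] [639.21811693  65.0058798  203.89313751]
top 0 [5.67862e+02 1.21000e-01 1.40420e+02] 1000 1.4339104129764269 [  0   0   0   9 174 126 141 136 132 140 119  23   0] [510.93487842  28.42598357  84.80905545] [634.07417309  71.76882416 205.8811453 ]
top 1 [5.672e+02 1.330e-01 1.400e+02] 1003 1.4674815197616575 [  0   0   0   6 181 124 145 135 129 135 127  21   0] [510.93487842  28.42598357  84.80905545] [634.07417309  71.76882416 205.8811453 ]
```

>>> step_arm([
  [0,0,0,-0.1,0],
  [0,0,0,-0.1,0],
  [0,0,0,0,0],
])

```text
time: 0.4
position: [254.9, -543.1, 250.0]
orientation: [-0.632, 0.316, -0.316, 0.633]
ft_force: [0.0, -0.1, -0.1]
opening: 0.997
```

Run:
```python
from plant import env
from h import *
s=env.read_state(); print(s['time'],s['q'].round(3),s['position'].round(1),s['ft_force'].round(2));print(R.from_quat(s['orientation']).as_matrix().round(3))
```

```text
0.4 [-1.35   0.104  0.097  1.564 -0.     1.149] [ 254.9 -543.1  250. ] [ 0.01 -0.11 -0.12]
[[ 0.6 -0.   0.8]
 [-0.8  0.   0.6]
 [-0.  -1.   0. ]]
```

```bash
cat >> h.py <<'E'
def plan(Rm,p,goal,yaw_total,n):
    "rows in tool axes cm; yaw_total = total twist about tool y"
    rows=[];Rm=Rm.copy();p=np.array(p,float);tw=round(yaw_total/n,4)
    for k in range(n):
        d=(np.array(goal)-p)/(n-k)
        c=np.round(Rm.T@d/10,2); rows.append([*c.tolist(),tw,0])
        p=p+Rm@c*10; Rm=Rm@R.from_rotvec([0,tw,0]).as_matrix()
    return rows,p,Rm
E
python3 - <<'E'
from plant import env
from h import *
s=env.read_state(); Rm=R.from_quat(s['orientation']).as_matrix()
yaw=np.arctan2(Rm[1,2],Rm[0,2]); tgt=np.arctan2(-.9915,-.13)+2*np.pi
print(yaw,tgt)
rows,p,R2=plan(Rm,s['position'],[590,-24,250],-(tgt-yaw),32)
for k in range(0,32,8): print(rows[k:k+8])
print(p,R2.round(3))
E
```

```text
0.6432535751908303 4.582018181455827
[[-0.67, 0.0, 1.81, np.float64(-0.1231), 0], [-0.44, 0.0, 1.88, np.float64(-0.1231), 0], [-0.21, 0.0, 1.92, np.float64(-0.1231), 0], [0.03, 0.0, 1.93, np.float64(-0.1231), 0], [0.27, 0.0, 1.91, np.float64(-0.1231), 0], [0.5, 0.0, 1.87, np.float64(-0.1231), 0], [0.72, 0.0, 1.79, np.float64(-0.1231), 0], [0.94, 0.0, 1.69, np.float64(-0.1231), 0]]
[[1.14, 0.0, 1.56, np.float64(-0.1231), 0], [1.32, 0.0, 1.41, np.float64(-0.1231), 0], [1.48, 0.0, 1.23, np.float64(-0.1231), 0], [1.62, 0.0, 1.04, np.float64(-0.1231), 0], [1.74, 0.0, 0.84, np.float64(-0.1231), 0], [1.83, 0.0, 0.62, np.float64(-0.1231), 0], [1.89, 0.0, 0.39, np.float64(-0.1231), 0], [1.93, 0.0, 0.15, np.float64(-0.1231), 0]]
[[1.93, 0.0, -0.09, np.float64(-0.1231), 0], [1.9, 0.0, -0.32, np.float64(-0.1231), 0], [1.85, 0.0, -0.55, np.float64(-0.1231), 0], [1.77, 0.0, -0.78, np.float64(-0.1231), 0], [1.66, 0.0, -0.99, np.float64(-0.1231), 0], [1.52, 0.0, -1.18, np.float64(-0.1231), 0], [1.37, 0.0, -1.36, np.float64(-0.1231), 0], [1.19, 0.0, -1.52, np.float64(-0.1231), 0]]
[[0.99, 0.0, -1.66, np.float64(-0.1231), 0], [0.78, 0.0, -1.76, np.float64(-0.1231), 0], [0.56, 0.0, -1.85, np.float64(-0.1231), 0], [0.33, 0.0, -1.9, np.float64(-0.1231), 0], [0.1, 0.0, -1.93, np.float64(-0.1231), 0], [-0.14, 0.01, -1.93, np.float64(-0.1231), 0], [-0.38, 0.0, -1.89, np.float64(-0.1231), 0], [-0.61, 0.01, -1.84, np.float64(-0.1231), 0]]
[590.02526861 -23.97331776 249.99047512] [[-0.992 -0.    -0.13 ]
 [ 0.13   0.    -0.992]
 [ 0.    -1.    -0.   ]]
```

>>> step_arm([
  [-0.67,0,1.81,-0.123,0],
  [-0.44,0,1.88,-0.123,0],
  [-0.21,0,1.92,-0.123,0],
  [0.03,0,1.93,-0.123,0],
  [0.27,0,1.91,-0.123,0],
  [0.5,0,1.87,-0.123,0],
  [0.72,0,1.79,-0.123,0],
  [0.94,0,1.69,-0.123,0],
])

```text
time: 1.07
position: [339.8, -412.9, 250.2]
orientation: [-0.707, -0.019, 0.019, 0.707]
ft_force: [-0.2, -0.2, -0.4]
opening: 0.998
```

>>> step_arm([
  [1.14,0,1.56,-0.123,0],
  [1.32,0,1.41,-0.123,0],
  [1.48,0,1.23,-0.123,0],
  [1.62,0,1.04,-0.123,0],
  [1.74,0,0.84,-0.123,0],
  [1.83,0,0.62,-0.123,0],
  [1.89,0,0.39,-0.123,0],
  [1.93,0,0.15,-0.123,0],
])

```text
time: 1.73
position: [424.2, -283.6, 250.2]
orientation: [0.614, 0.351, -0.351, -0.614]
ft_force: [-0.1, -0.2, -0.1]
opening: 1.0
```

>>> step_arm([
  [1.93,0,-0.09,-0.123,0],
  [1.9,0,-0.32,-0.123,0],
  [1.85,0,-0.55,-0.123,0],
  [1.77,0,-0.78,-0.123,0],
  [1.66,0,-0.99,-0.123,0],
  [1.52,0,-1.18,-0.123,0],
  [1.37,0,-1.36,-0.123,0],
  [1.19,0,-1.52,-0.123,0],
])

```text
time: 2.4
position: [508.8, -154.4, 250.2]
orientation: [-0.375, -0.599, 0.599, 0.375]
ft_force: [-0.2, 0.4, -0.6]
opening: 0.997
```

>>> step_arm([
  [0.99,0,-1.66,-0.123,0],
  [0.78,0,-1.76,-0.123,0],
  [0.56,0,-1.85,-0.123,0],
  [0.33,0,-1.9,-0.123,0],
  [0.1,0,-1.93,-0.123,0],
  [-0.14,0,-1.93,-0.123,0],
  [-0.38,0,-1.89,-0.123,0],
  [-0.61,0,-1.84,-0.123,0],
])

```text
time: 3.07
position: [593.6, -25.2, 250.1]
orientation: [-0.048, -0.705, 0.706, 0.048]
ft_force: [0.6, 0.1, -0.7]
opening: 0.998
```

Run:
```python
from plant import env
from h import *
p,d=env.get_image("wrist"); i=env.camera_info("wrist")
s=env.read_state(); print(s['time'],s['q'].round(3),s['position'].round(1),s['ft_force'].round(2));Rm=R.from_quat(s['orientation']).as_matrix();print(Rm.round(3))
m=(p[:,:,0]>100)&(p[:,:,1]<70)&(p[:,:,2]<70)
v,u=np.nonzero(m);P=unproj(i,np.c_[u,v],d[v,u]);print(len(u),np.percentile(P,[1,10,50,90,99],axis=0).round(1))
print(np.cov(P.T)); c=P.mean(0); w=np.linalg.svd(P-c,full_matrices=False)[2][0]; print(c,w,np.percentile((P-c)@w,[0,2,98,100]))
cv2.imwrite("pics/w1.png",p[:,:,::-1])
```

```text
3.1167 [-2.580e-01  8.900e-02  8.000e-02  1.562e+00  1.000e-03 -1.705e+00] [594.7 -22.8 249.8] [-0.55  2.68 -0.86]
[[-0.992  0.    -0.124]
 [ 0.124  0.001 -0.992]
 [-0.    -1.    -0.001]]
3126 [[578.1 -56.3  87.3]
 [581.8 -51.6 183.3]
 [589.  -34.8 186.4]
 [596.2 -16.8 188. ]
 [770.9  -3.2 190. ]]
[[ 784.62273311   -5.23280491 -410.21009952]
 [  -5.23280491  188.47212071  -49.47726769]
 [-410.21009952  -49.47726769  376.13970834]]
[592.91475113 -34.32275563 184.51856255] [-0.84927675 -0.02544599  0.52733434] [-233.64951209 -191.16782362   13.55437849  108.26170254]
```

View pics/w1.png

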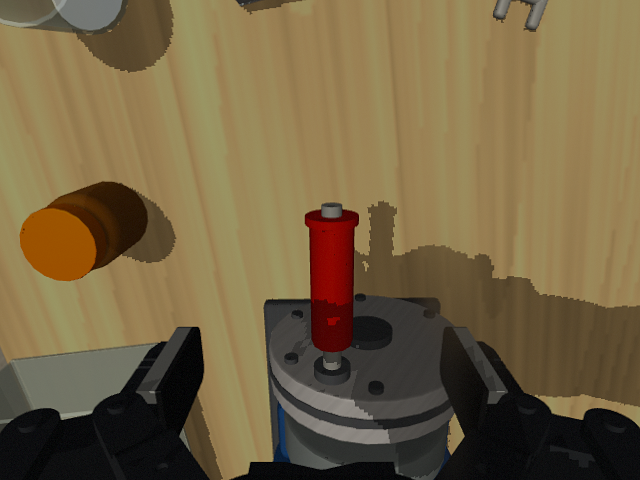

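The wrist picture shows the handle between the open fingers' lines: collar end at (332,213), inner end at (332,350), about 44 px wide.

Run:
```python
from plant import env
from h import *
i=env.camera_info("wrist")
p,d=env.get_image("wrist")
s=env.read_state(); print(s['time'],s['position'].round(1),s['ft_force'].round(2))
m=(p[:,:,0]>90)&(p[:,:,1]<70)&(p[:,:,2]<70); m[:, :300]=0; m[:,365:]=0; m[:205]=0;m[355:]=0
v,u=np.nonzero(m);P=unproj(i,np.c_[u,v],d[v,u]);P=P[P[:,2]>165];print(len(P),np.percentile(P,[1,10,50,90,99],axis=0).round(1))
from scipy.optimize import least_squares
def f(x,P):
    ax=np.array([np.sin(x[2]),np.cos(x[2]),0]);q=P-[x[0],-20,x[1]];q=q-np.outer(q@ax,ax);return np.linalg.norm(q,axis=1)-11
for k in range(3):
    x=least_squares(f,[590,180,.13],args=(P,),loss='soft_l1').x; r=f(x,P);P=P[abs(r)<2.5]
print(x,len(P),np.std(r)); ax=np.array([np.sin(x[2]),np.cos(x[2]),0]);print(np.percentile(P@ax,[0,1,99,100]))
```

```text
3.1667 [593.9 -24.1 249.9] [ 0.34 -0.55  0.58]
3599 [[575.8 -57.4 180.2]
 [579.7 -53.7 183.2]
 [587.6 -35.8 186.5]
 [595.1 -16.5 188.2]
 [598.4  -2.6 190.3]]
[5.88523206e+02 1.76655991e+02 1.17742316e-01] 3497 0.7877670294486768
[11.90113743 12.4742006  66.9929774  70.73008957]
```

>>> step_arm([
  [0.5,1.0,0,0,0],
  [0,0,0,0,0],
  [0,0,0,0,0],
  [0,0,0,0,0],
])

```text
time: 3.5
position: [588.1, -25.9, 240.6]
orientation: [-0.05, -0.705, 0.705, 0.05]
ft_force: [0.3, -0.7, 0.2]
opening: 1.001
```

>>> step_arm([
  [0,0,0,0,0],
])

```text
time: 3.58
position: [588.3, -25.9, 240.8]
orientation: [-0.049, -0.705, 0.705, 0.049]
ft_force: [0.9, 0.4, -0.2]
opening: 0.999
```

>>> step_arm([
  [0,0,0,0,0],
])

```text
time: 3.67
position: [588.4, -25.8, 240.7]
orientation: [-0.049, -0.705, 0.705, 0.049]
ft_force: [-0.8, -0.2, 0.8]
opening: 1.001
```

>>> step_arm([
  [0,0,0,0,0],
])

```text
time: 3.75
position: [588.3, -25.7, 240.6]
orientation: [-0.049, -0.705, 0.705, 0.049]
ft_force: [-0.2, 0.5, -0.1]
opening: 1.0
```

>>> step_arm([
  [0,0,0,0,0],
])

```text
time: 3.83
position: [588.3, -25.6, 240.5]
orientation: [-0.049, -0.705, 0.705, 0.049]
ft_force: [-0.8, -0.4, -0.1]
opening: 1.003
```

>>> step_arm([
  [0,1.6,0,0,0],
  [0,1.6,0,0,0],
  [0,1.5,0,0,0],
  [0,1.5,0,0,0],
  [0,0,0,0,0],
  [0,0,0,0,0],
])

```text
time: 4.33
position: [587.7, -25.3, 177.9]
orientation: [0.048, 0.705, -0.705, -0.049]
ft_force: [-0.4, -0.1, 0.2]
opening: 0.999
```

Run:
```python
from plant import env
from h import *
p,d=env.get_image("wrist"); cv2.imwrite("pics/w2.png",p[:,:,::-1])
p,d=env.get_image("scene"); cv2.imwrite("pics/s2.png",cv2.resize(p[100:340,280:600,::-1],None,fx=2,fy=2))
s=env.read_state(); print(s['time'],s['position'].round(1),s['ft_force'].round(2))
```

```text
4.4333 [588.7 -25.6 179.5] [ 0.73 -0.44  0.2 ]
```

View pics/w2.png

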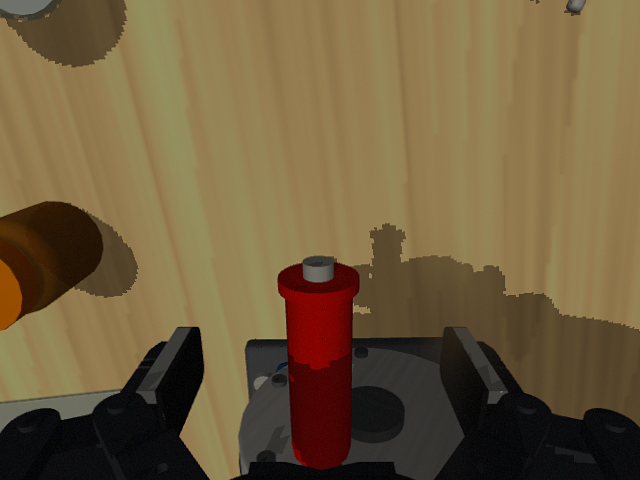

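View pics/s2.png

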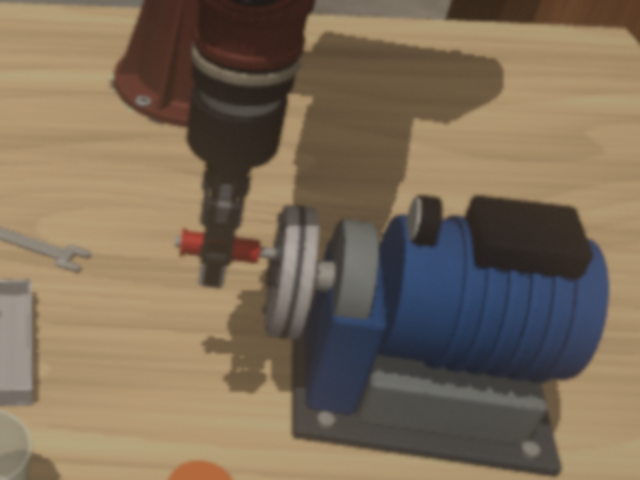

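The handle is centred between the pads (u≈320; pads at 203 and 441). I close now.

>>> step_arm([
  [0,0,0,0,255],
  [0,0,0,0,255],
  [0,0,0,0,255],
  [0,0,0,0,255],
  [0,0,0,0,255],
  [0,0,0,0,255],
])

```text
time: 4.93
position: [588.4, -25.5, 178.7]
orientation: [-0.049, -0.705, 0.706, 0.048]
ft_force: [0.4, -0.0, 1.2]
opening: 0.236
```

>>> step_arm([
  [0,0,0,0,255],
  [0,0,0,0,255],
])

```text
time: 5.1
position: [588.4, -25.5, 178.7]
orientation: [-0.049, -0.705, 0.706, 0.048]
ft_force: [-0.0, 0.0, 4.2]
opening: 0.236
```

Run:
```python
from plant import env
from h import *
s=env.read_state(); print(s['time'],s['position'].round(1),s['ft_force'].round(2),s['torque'].round(3),s['opening'])
```

```text
5.1 [588.4 -25.5 178.7] [-0.05  0.02  4.16] [-0.015  0.008  0.075] 0.2363593353374142
```

```bash
cat >> h.py <<'E'
def arc(a0,a1,step,r=4.5):
    "rows along circle in tool axes (cm), angles deg"
    n=int(round(abs(a1-a0)/step)); t=np.radians(np.linspace(a0,a1,n+1))
    x=r*np.sin(t); y=-r*np.cos(t)
    return [[round(float(a),3),round(float(b),3),0,0,255] for a,b in zip(np.diff(x),np.diff(y))]
E
python3 - <<'E'
from h import *
rows=arc(-31,9,2)
for k in range(0,len(rows),8): print(-31+2*k,rows[k:k+8])
E
```

```text
-31 [[0.136, -0.079, 0, 0, 255], [0.139, -0.074, 0, 0, 255], [0.141, -0.069, 0, 0, 255], [0.143, -0.064, 0, 0, 255], [0.146, -0.059, 0, 0, 255], [0.148, -0.054, 0, 0, 255], [0.149, -0.049, 0, 0, 255], [0.151, -0.043, 0, 0, 255]]
-15 [[0.152, -0.038, 0, 0, 255], [0.154, -0.033, 0, 0, 255], [0.155, -0.027, 0, 0, 255], [0.156, -0.022, 0, 0, 255], [0.156, -0.016, 0, 0, 255], [0.157, -0.011, 0, 0, 255], [0.157, -0.005, 0, 0, 255], [0.157, 0.0, 0, 0, 255]]
1 [[0.157, 0.005, 0, 0, 255], [0.157, 0.011, 0, 0, 255], [0.156, 0.016, 0, 0, 255], [0.156, 0.022, 0, 0, 255]]
```

>>> step_arm([
  [0.136,-0.079,0,0,255],
  [0.139,-0.074,0,0,255],
  [0.141,-0.069,0,0,255],
  [0.143,-0.064,0,0,255],
])

```text
time: 5.43
position: [582.9, -24.8, 181.4]
orientation: [-0.049, -0.705, 0.706, 0.048]
ft_force: [3.9, -0.7, 0.2]
opening: 0.235
```

>>> step_arm([
  [0.146,-0.059,0,0,255],
  [0.148,-0.054,0,0,255],
  [0.149,-0.049,0,0,255],
  [0.151,-0.043,0,0,255],
])

```text
time: 5.77
position: [576.8, -24.0, 183.5]
orientation: [-0.049, -0.705, 0.706, 0.049]
ft_force: [3.8, -1.5, 2.4]
opening: 0.238
```

Run:
```python
from plant import env
from h import *
p,d=env.get_image("scene"); cv2.imwrite("pics/s3.png",cv2.resize(p[100:340,280:600,::-1],None,fx=2,fy=2))
s=env.read_state(); print(s['time'],s['position'].round(1),s['ft_force'].round(2),s['torque'].round(3),s['opening'])
```

```text
5.8167 [576.5 -24.  183.5] [ 2.3  -2.69  4.14] [-0.389 -0.463  0.144] 0.2386773675355626
```

View pics/s3.png

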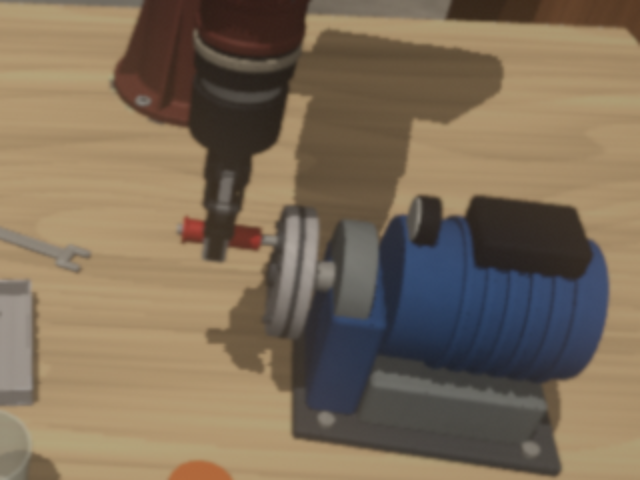

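Run:
```python
from h import *
rows=arc(-15,345,2.5)
for k in range(0,len(rows),6): print(-15+2.5*k,[r[:2] for r in rows[k:k+6]])
```

```text
-15.0 [[0.191, -0.047], [0.193, -0.038], [0.194, -0.03], [0.195, -0.021], [0.196, -0.013], [0.196, -0.004]]
0.0 [[0.196, 0.004], [0.196, 0.013], [0.195, 0.021], [0.194, 0.03], [0.193, 0.038], [0.191, 0.047]]
15.0 [[0.188, 0.055], [0.186, 0.063], [0.183, 0.071], [0.18, 0.079], [0.176, 0.087], [0.172, 0.094]]
30.0 [[0.168, 0.102], [0.163, 0.109], [0.158, 0.116], [0.153, 0.123], [0.148, 0.129], [0.142, 0.136]]
45.0 [[0.136, 0.142], [0.129, 0.148], [0.123, 0.153], [0.116, 0.158], [0.109, 0.163], [0.102, 0.168]]
60.0 [[0.094, 0.172], [0.087, 0.176], [0.079, 0.18], [0.071, 0.183], [0.063, 0.186], [0.055, 0.188]]
75.0 [[0.047, 0.191], [0.038, 0.193], [0.03, 0.194], [0.021, 0.195], [0.013, 0.196], [0.004, 0.196]]
90.0 [[-0.004, 0.196], [-0.013, 0.196], [-0.021, 0.195], [-0.03, 0.194], [-0.038, 0.193], [-0.047, 0.191]]
105.0 [[-0.055, 0.188], [-0.063, 0.186], [-0.071, 0.183], [-0.079, 0.18], [-0.087, 0.176], [-0.094, 0.172]]
120.0 [[-0.102, 0.168], [-0.109, 0.163], [-0.116, 0.158], [-0.123, 0.153], [-0.129, 0.148], [-0.136, 0.142]]
135.0 [[-0.142, 0.136], [-0.148, 0.129], [-0.153, 0.123], [-0
[... 791 characters left out ...]
-0.183], [-0.063, -0.186], [-0.055, -0.188]]
255.0 [[-0.047, -0.191], [-0.038, -0.193], [-0.03, -0.194], [-0.021, -0.195], [-0.013, -0.196], [-0.004, -0.196]]
270.0 [[0.004, -0.196], [0.013, -0.196], [0.021, -0.195], [0.03, -0.194], [0.038, -0.193], [0.047, -0.191]]
285.0 [[0.055, -0.188], [0.063, -0.186], [0.071, -0.183], [0.079, -0.18], [0.087, -0.176], [0.094, -0.172]]
300.0 [[0.102, -0.168], [0.109, -0.163], [0.116, -0.158], [0.123, -0.153], [0.129, -0.148], [0.136, -0.142]]
315.0 [[0.142, -0.136], [0.148, -0.129], [0.153, -0.123], [0.158, -0.116], [0.163, -0.109], [0.168, -0.102]]
330.0 [[0.172, -0.094], [0.176, -0.087], [0.18, -0.079], [0.183, -0.071], [0.186, -0.063], [0.188, -0.055]]
```

>>> step_arm([
  [0.191,-0.047,0,0,255],
  [0.193,-0.038,0,0,255],
  [0.194,-0.03,0,0,255],
  [0.195,-0.021,0,0,255],
  [0.196,-0.013,0,0,255],
  [0.196,-0.004,0,0,255],
])

```text
time: 6.32
position: [565.0, -22.5, 184.9]
orientation: [-0.049, -0.705, 0.706, 0.049]
ft_force: [1.4, -4.7, 4.5]
opening: 0.235
```

>>> step_arm([
  [0.196,0.004,0,0,255],
  [0.196,0.013,0,0,255],
  [0.195,0.021,0,0,255],
  [0.194,0.03,0,0,255],
  [0.193,0.038,0,0,255],
  [0.191,0.047,0,0,255],
])

```text
time: 6.82
position: [553.1, -20.9, 183.0]
orientation: [-0.048, -0.705, 0.706, 0.049]
ft_force: [-0.5, -5.9, 4.9]
opening: 0.236
```

>>> step_arm([
  [0.188,0.055,0,0,255],
  [0.186,0.063,0,0,255],
  [0.183,0.071,0,0,255],
  [0.18,0.079,0,0,255],
  [0.176,0.087,0,0,255],
  [0.172,0.094,0,0,255],
])

```text
time: 7.32
position: [542.0, -19.5, 178.0]
orientation: [-0.048, -0.705, 0.706, 0.049]
ft_force: [0.4, -6.2, 1.7]
opening: 0.242
```

>>> step_arm([
  [0.168,0.102,0,0,255],
  [0.163,0.109,0,0,255],
  [0.158,0.116,0,0,255],
  [0.153,0.123,0,0,255],
  [0.148,0.129,0,0,255],
  [0.142,0.136,0,0,255],
])

```text
time: 7.82
position: [533.0, -18.4, 170.6]
orientation: [-0.048, -0.705, 0.706, 0.049]
ft_force: [2.2, -7.0, -0.9]
opening: 0.238
```

>>> step_arm([
  [0.136,0.142,0,0,255],
  [0.129,0.148,0,0,255],
  [0.123,0.153,0,0,255],
  [0.116,0.158,0,0,255],
  [0.109,0.163,0,0,255],
  [0.102,0.168,0,0,255],
])

```text
time: 8.32
position: [526.4, -17.6, 161.5]
orientation: [-0.049, -0.705, 0.706, 0.049]
ft_force: [4.9, -7.9, -1.4]
opening: 0.241
```

>>> step_arm([
  [0.094,0.172,0,0,255],
  [0.087,0.176,0,0,255],
  [0.079,0.18,0,0,255],
  [0.071,0.183,0,0,255],
  [0.063,0.186,0,0,255],
  [0.055,0.188,0,0,255],
])

```text
time: 8.82
position: [522.4, -17.1, 151.0]
orientation: [-0.049, -0.705, 0.706, 0.049]
ft_force: [5.8, -7.6, 0.3]
opening: 0.235
```

>>> step_arm([
  [0.047,0.191,0,0,255],
  [0.038,0.193,0,0,255],
  [0.03,0.194,0,0,255],
  [0.021,0.195,0,0,255],
  [0.013,0.196,0,0,255],
  [0.004,0.196,0,0,255],
])

```text
time: 9.32
position: [521.0, -16.9, 139.7]
orientation: [-0.049, -0.705, 0.706, 0.048]
ft_force: [4.2, -8.4, 2.3]
opening: 0.237
```

>>> step_arm([
  [-0.004,0.196,0,0,255],
  [-0.013,0.196,0,0,255],
  [-0.021,0.195,0,0,255],
  [-0.03,0.194,0,0,255],
  [-0.038,0.193,0,0,255],
  [-0.047,0.191,0,0,255],
])

```text
time: 9.82
position: [522.5, -17.1, 128.3]
orientation: [-0.049, -0.705, 0.706, 0.048]
ft_force: [2.2, -8.2, 4.5]
opening: 0.236
```

>>> step_arm([
  [-0.055,0.188,0,0,255],
  [-0.063,0.186,0,0,255],
  [-0.071,0.183,0,0,255],
  [-0.079,0.18,0,0,255],
  [-0.087,0.176,0,0,255],
  [-0.094,0.172,0,0,255],
])

```text
time: 10.32
position: [526.9, -17.6, 117.6]
orientation: [-0.049, -0.705, 0.706, 0.048]
ft_force: [2.3, -7.0, 6.7]
opening: 0.24
```

>>> step_arm([
  [-0.102,0.168,0,0,255],
  [-0.109,0.163,0,0,255],
  [-0.116,0.158,0,0,255],
  [-0.123,0.153,0,0,255],
  [-0.129,0.148,0,0,255],
  [-0.136,0.142,0,0,255],
])

```text
time: 10.82
position: [533.8, -18.5, 108.4]
orientation: [-0.049, -0.705, 0.706, 0.049]
ft_force: [0.4, -7.3, 8.7]
opening: 0.24
```

>>> step_arm([
  [-0.142,0.136,0,0,255],
  [-0.148,0.129,0,0,255],
  [-0.153,0.123,0,0,255],
  [-0.158,0.116,0,0,255],
  [-0.163,0.109,0,0,255],
  [-0.168,0.102,0,0,255],
])

```text
time: 11.32
position: [542.8, -19.7, 101.2]
orientation: [-0.049, -0.705, 0.706, 0.049]
ft_force: [-2.3, -6.3, 9.4]
opening: 0.237
```

>>> step_arm([
  [-0.172,0.094,0,0,255],
  [-0.176,0.087,0,0,255],
  [-0.18,0.079,0,0,255],
  [-0.183,0.071,0,0,255],
  [-0.186,0.063,0,0,255],
  [-0.188,0.055,0,0,255],
])

```text
time: 11.82
position: [553.0, -21.0, 96.6]
orientation: [-0.048, -0.705, 0.706, 0.049]
ft_force: [-4.2, -3.6, 10.9]
opening: 0.242
```

>>> step_arm([
  [-0.191,0.047,0,0,255],
  [-0.193,0.038,0,0,255],
  [-0.194,0.03,0,0,255],
  [-0.195,0.021,0,0,255],
  [-0.196,0.013,0,0,255],
  [-0.196,0.004,0,0,255],
])

```text
time: 12.32
position: [563.9, -22.3, 94.8]
orientation: [-0.048, -0.705, 0.706, 0.05]
ft_force: [-6.0, -4.1, 10.4]
opening: 0.236
```

>>> step_arm([
  [-0.196,-0.004,0,0,255],
  [-0.196,-0.013,0,0,255],
  [-0.195,-0.021,0,0,255],
  [-0.194,-0.03,0,0,255],
  [-0.193,-0.038,0,0,255],
  [-0.191,-0.047,0,0,255],
])

```text
time: 12.82
position: [574.4, -23.6, 95.6]
orientation: [-0.047, -0.705, 0.706, 0.051]
ft_force: [-9.3, -4.4, 8.4]
opening: 0.238
```

>>> step_arm([
  [-0.188,-0.055,0,0,255],
  [-0.186,-0.063,0,0,255],
  [-0.183,-0.071,0,0,255],
  [-0.18,-0.079,0,0,255],
  [-0.176,-0.087,0,0,255],
  [-0.172,-0.094,0,0,255],
])

```text
time: 13.32
position: [584.1, -24.9, 98.8]
orientation: [0.046, 0.706, -0.705, -0.051]
ft_force: [-9.5, -3.0, 1.0]
opening: 0.24
```

>>> step_arm([
  [-0.168,-0.102,0,0,255],
  [-0.163,-0.109,0,0,255],
  [-0.158,-0.116,0,0,255],
  [-0.153,-0.123,0,0,255],
  [-0.148,-0.129,0,0,255],
  [-0.142,-0.136,0,0,255],
])

```text
time: 13.82
position: [593.3, -26.0, 104.6]
orientation: [0.046, 0.706, -0.705, -0.052]
ft_force: [-4.4, -3.8, -8.6]
opening: 0.237
```

>>> step_arm([
  [-0.136,-0.142,0,0,255],
  [-0.129,-0.148,0,0,255],
  [-0.123,-0.153,0,0,255],
  [-0.116,-0.158,0,0,255],
  [-0.109,-0.163,0,0,255],
  [-0.102,-0.168,0,0,255],
])

```text
time: 14.32
position: [604.2, -27.5, 117.2]
orientation: [0.049, 0.706, -0.705, -0.048]
ft_force: [2.8, -2.6, -10.6]
opening: 0.23
```

>>> step_arm([
  [-0.094,-0.172,0,0,255],
  [-0.087,-0.176,0,0,255],
  [-0.079,-0.18,0,0,255],
  [-0.071,-0.183,0,0,255],
  [-0.063,-0.186,0,0,255],
  [-0.055,-0.188,0,0,255],
])

```text
time: 14.82
position: [608.9, -28.1, 128.7]
orientation: [0.049, 0.706, -0.705, -0.048]
ft_force: [4.9, 0.4, -9.8]
opening: 0.237
```

>>> step_arm([
  [-0.047,-0.191,0,0,255],
  [-0.038,-0.193,0,0,255],
  [-0.03,-0.194,0,0,255],
  [-0.021,-0.195,0,0,255],
  [-0.013,-0.196,0,0,255],
  [-0.004,-0.196,0,0,255],
])

```text
time: 15.32
position: [610.3, -28.3, 140.5]
orientation: [0.049, 0.706, -0.705, -0.048]
ft_force: [4.1, 0.2, -7.2]
opening: 0.24
```

>>> step_arm([
  [0.004,-0.196,0,0,255],
  [0.013,-0.196,0,0,255],
  [0.021,-0.195,0,0,255],
  [0.03,-0.194,0,0,255],
  [0.038,-0.193,0,0,255],
  [0.047,-0.191,0,0,255],
])

```text
time: 15.82
position: [608.7, -28.1, 152.2]
orientation: [0.049, 0.706, -0.705, -0.048]
ft_force: [4.3, 0.5, -5.1]
opening: 0.234
```

>>> step_arm([
  [0.055,-0.188,0,0,255],
  [0.063,-0.186,0,0,255],
  [0.071,-0.183,0,0,255],
  [0.079,-0.18,0,0,255],
  [0.087,-0.176,0,0,255],
  [0.094,-0.172,0,0,255],
])

```text
time: 16.32
position: [604.1, -27.5, 162.9]
orientation: [0.049, 0.705, -0.705, -0.048]
ft_force: [4.7, 1.1, -3.9]
opening: 0.238
```

>>> step_arm([
  [0.102,-0.168,0,0,255],
  [0.109,-0.163,0,0,255],
  [0.116,-0.158,0,0,255],
  [0.123,-0.153,0,0,255],
  [0.129,-0.148,0,0,255],
  [0.136,-0.142,0,0,255],
])

```text
time: 16.82
position: [596.9, -26.6, 172.1]
orientation: [-0.049, -0.705, 0.705, 0.048]
ft_force: [4.9, 1.9, -1.8]
opening: 0.234
```

>>> step_arm([
  [0.142,-0.136,0,0,255],
  [0.148,-0.129,0,0,255],
  [0.153,-0.123,0,0,255],
  [0.158,-0.116,0,0,255],
  [0.163,-0.109,0,0,255],
  [0.168,-0.102,0,0,255],
])

```text
time: 17.32
position: [587.6, -25.4, 179.2]
orientation: [-0.049, -0.705, 0.706, 0.048]
ft_force: [5.1, 0.9, 0.1]
opening: 0.237
```

```bash
cat > data.py <<'E'
import numpy as np
# cmd angle, x,y,z,fx,fy,fz
D=np.array([[-23,582.9,-24.8,181.4,3.9,-.7,.2],[-15,576.8,-24,183.5,3.8,-1.5,2.4],[0,565,-22.5,184.9,1.4,-4.7,4.5],[15,553.1,-20.9,183,-.5,-5.9,4.9],
[30,542,-19.5,178,.4,-6.2,1.7],[45,533,-18.4,170.6,2.2,-7,-.9],[60,526.4,-17.6,161.5,4.9,-7.9,-1.4],[75,522.4,-17.1,151,5.8,-7.6,.3],[90,521,-16.9,139.7,4.2,-8.4,2.3],
[105,522.5,-17.1,128.3,2.2,-8.2,4.5],[120,526.9,-17.6,117.6,2.3,-7,6.7],[135,533.8,-18.5,108.4,.4,-7.3,8.7],[150,542.8,-19.7,101.2,-2.3,-6.3,9.4],[165,553,-21,96.6,-4.2,-3.6,10.9],
[180,563.9,-22.3,94.8,-6,-4.1,10.4],[195,574.4,-23.6,95.6,-9.3,-4.4,8.4],[210,584.1,-24.9,98.8,-9.5,-3,1],[225,593.3,-26,104.6,-4.4,-3.8,-8.6],[240,604.2,-27.5,117.2,2.8,-2.6,-10.6],
[255,608.9,-28.1,128.7,4.9,.4,-9.8],[270,610.3,-28.3,140.5,4.1,.2,-7.2],[285,608.7,-28.1,152.2,4.3,.5,-5.1],[300,604.1,-27.5,162.9,4.7,1.1,-3.9],[315,596.9,-26.6,172.1,4.9,1.9,-1.8],[330,587.6,-25.4,179.2,5.1,.9,.1]])
E
cat > fit.py <<'E'
from data import D
from h import *
from scipy.optimize import least_squares
ux=np.array([-.9916,.129])
px=(D[:,1:3]-[565.5,-22.5])@ux; pz=D[:,3]-140
r=least_squares(lambda c:np.hypot(px-c[0],pz-c[1])-c[2],[0,0,45]).x; print("circle",r)
th=np.arctan2(px-r[0],pz-r[1]); 
F=np.c_[D[:,4:6]@ux,D[:,6]]  # force on tool from handle
t=np.c_[np.cos(th),-np.sin(th)]; n=np.c_[np.sin(th),np.cos(th)]
Ft=-(F*t).sum(1); Fr=-(F*n).sum(1)  # force of tool on handle
thd=np.degrees(th)
for a,b,c,d,e in zip(D[:,0],thd,Ft,Fr,np.hypot(px-r[0],pz-r[1])): print(int(a),round(b%360,1),"Ft %.1f Fr %.1f r %.1f"%(c,d,e))
sg=np.ones(len(D)) if D.shape[1]<8 else D[:,7]
def fit(m):
    # Ft = d*sg - A sin(th+phi)  (heavy at th+phi from top; gravity torque pulls toward +th when sin>0)
    M=np.c_[sg,np.sin(th),np.cos(th)][m]; x,res,_,_=np.linalg.lstsq(M,Ft[m],rcond=None)
    A=np.hypot(x[1],x[2]); phi=np.arctan2(-x[2],-x[1]); 
    print("drag %.2f A %.2f phi %.1f deg -> target theta %.1f  rms %.2f"%(x[0],A,np.degrees(phi),(180-np.degrees(phi))%360,np.std(Ft[m]-M@x)))
fit(np.ones(len(D),bool)); fit(~np.isin(D[:,0],[195,210,225])); fit(~np.isin(D[:,0],[-23,-15,195,210,225])); fit(~np.isin(D[:,0],[-23,-15,180,195,210,225,240]))
E
python3 fit.py
```

```text
circle [-0.18468213 -0.1330609  45.03613856]
-23 337.3 Ft 3.6 Fr -1.7 r 45.0
-15 345.6 Ft 3.2 Fr -3.3 r 45.1
0 0.9 Ft 2.1 Fr -4.5 r 45.0
15 16.4 Ft 1.6 Fr -4.6 r 45.0
30 32.0 Ft 1.9 Fr -0.8 r 45.0
45 47.0 Ft 1.4 Fr 2.9 r 45.1
60 61.3 Ft 1.6 Fr 5.8 r 45.1
75 75.7 Ft 2.0 Fr 6.4 r 45.0
90 90.2 Ft 2.3 Fr 5.3 r 45.0
105 104.9 Ft 3.5 Fr 4.3 r 45.0
120 119.7 Ft 4.2 Fr 6.1 r 45.0
135 134.4 Ft 5.3 Fr 7.0 r 45.0
150 149.2 Ft 6.1 Fr 7.3 r 45.0
165 163.6 Ft 6.6 Fr 9.4 r 45.1
180 177.7 Ft 5.8 Fr 10.2 r 45.1
195 191.2 Ft 6.9 Fr 9.9 r 45.1
210 204.3 Ft 7.8 Fr 4.6 r 45.1
225 218.3 Ft 8.4 Fr -4.4 r 44.9
240 239.7 Ft 7.6 Fr -8.0 r 45.0
255 255.6 Ft 8.3 Fr -7.1 r 45.0
270 270.8 Ft 7.3 Fr -3.9 r 45.0
285 285.9 Ft 6.1 Fr -2.6 r 45.1
300 300.7 Ft 5.7 Fr -1.9 r 45.1
315 315.7 Ft 4.6 Fr -1.9 r 45.1
330 330.7 Ft 4.3 Fr -2.5 r 45.1
drag 4.80 A 3.23 phi 45.5 deg -> target theta 134.5  rms 0.40
drag 4.82 A 3.26 phi 46.1 deg -> target theta 133.9  rms 0.40
drag 4.81 A 3.27 phi 46.3 deg -> target theta 133.7  rms 0.41
drag 4.97 A 3.54 phi 48.2 deg -> target theta 131.8  rms 0.24
```

Full turn done. The fit gives drag 4.8 N and imbalance 3.3 N, both as expected, with the heavy side at the bottom when the handle is near 134°. I go back the other way to check this with the drag reversed.

>>> step_arm([
  [-0.168,0.102,0,0,255],
  [-0.163,0.109,0,0,255],
  [-0.158,0.116,0,0,255],
  [-0.153,0.123,0,0,255],
  [-0.148,0.129,0,0,255],
  [-0.142,0.136,0,0,255],
])

```text
time: 17.82
position: [596.6, -26.6, 172.4]
orientation: [-0.049, -0.705, 0.706, 0.049]
ft_force: [0.0, 2.5, 6.0]
opening: 0.239
```

>>> step_arm([
  [-0.136,0.142,0,0,255],
  [-0.129,0.148,0,0,255],
  [-0.123,0.153,0,0,255],
  [-0.116,0.158,0,0,255],
  [-0.109,0.163,0,0,255],
  [-0.102,0.168,0,0,255],
])

```text
time: 18.32
position: [604.0, -27.5, 163.0]
orientation: [-0.049, -0.705, 0.705, 0.048]
ft_force: [1.4, 2.1, 5.0]
opening: 0.236
```

>>> step_arm([
  [-0.094,0.172,0,0,255],
  [-0.087,0.176,0,0,255],
  [-0.079,0.18,0,0,255],
  [-0.071,0.183,0,0,255],
  [-0.063,0.186,0,0,255],
  [-0.055,0.188,0,0,255],
])

```text
time: 18.82
position: [608.8, -28.1, 151.7]
orientation: [0.049, 0.705, -0.705, -0.048]
ft_force: [3.4, 3.0, 4.1]
opening: 0.24
```

>>> step_arm([
  [-0.047,0.191,0,0,255],
  [-0.038,0.193,0,0,255],
  [-0.03,0.194,0,0,255],
  [-0.021,0.195,0,0,255],
  [-0.013,0.196,0,0,255],
  [-0.004,0.196,0,0,255],
])

```text
time: 19.32
position: [610.3, -28.3, 139.7]
orientation: [0.049, 0.706, -0.705, -0.048]
ft_force: [5.1, 3.0, 2.7]
opening: 0.237
```

>>> step_arm([
  [0.004,0.196,0,0,255],
  [0.013,0.196,0,0,255],
  [0.021,0.195,0,0,255],
  [0.03,0.194,0,0,255],
  [0.038,0.193,0,0,255],
  [0.047,0.191,0,0,255],
])

```text
time: 19.82
position: [608.6, -28.1, 127.7]
orientation: [0.049, 0.706, -0.705, -0.048]
ft_force: [5.6, 3.5, 0.8]
opening: 0.235
```

>>> step_arm([
  [0.055,0.188,0,0,255],
  [0.063,0.186,0,0,255],
  [0.071,0.183,0,0,255],
  [0.079,0.18,0,0,255],
  [0.087,0.176,0,0,255],
  [0.094,0.172,0,0,255],
])

```text
time: 20.32
position: [603.7, -27.5, 116.5]
orientation: [0.048, 0.706, -0.705, -0.049]
ft_force: [4.9, 2.4, -1.3]
opening: 0.238
```

>>> step_arm([
  [0.102,0.168,0,0,255],
  [0.109,0.163,0,0,255],
  [0.116,0.158,0,0,255],
  [0.123,0.153,0,0,255],
  [0.129,0.148,0,0,255],
  [0.136,0.142,0,0,255],
])

```text
time: 20.82
position: [596.5, -26.5, 107.4]
orientation: [0.048, 0.705, -0.705, -0.049]
ft_force: [3.6, 3.3, -1.9]
opening: 0.239
```

>>> step_arm([
  [0.142,0.136,0,0,255],
  [0.148,0.129,0,0,255],
  [0.153,0.123,0,0,255],
  [0.158,0.116,0,0,255],
  [0.163,0.109,0,0,255],
  [0.168,0.102,0,0,255],
])

```text
time: 21.32
position: [587.3, -25.4, 100.6]
orientation: [-0.049, -0.705, 0.705, 0.049]
ft_force: [2.6, 2.0, -2.2]
opening: 0.236
```

>>> step_arm([
  [0.172,0.094,0,0,255],
  [0.176,0.087,0,0,255],
  [0.18,0.079,0,0,255],
  [0.183,0.071,0,0,255],
  [0.186,0.063,0,0,255],
  [0.188,0.055,0,0,255],
])

```text
time: 21.82
position: [576.6, -24.0, 96.3]
orientation: [-0.049, -0.705, 0.706, 0.049]
ft_force: [2.7, 0.0, -1.3]
opening: 0.239
```

>>> step_arm([
  [0.191,0.047,0,0,255],
  [0.193,0.038,0,0,255],
  [0.194,0.03,0,0,255],
  [0.195,0.021,0,0,255],
  [0.196,0.013,0,0,255],
  [0.196,0.004,0,0,255],
])

```text
time: 22.32
position: [565.2, -22.5, 94.9]
orientation: [-0.049, -0.705, 0.706, 0.049]
ft_force: [1.1, -2.7, 0.8]
opening: 0.24
```

>>> step_arm([
  [0.196,-0.004,0,0,255],
  [0.196,-0.013,0,0,255],
  [0.195,-0.021,0,0,255],
  [0.194,-0.03,0,0,255],
  [0.193,-0.038,0,0,255],
  [0.191,-0.047,0,0,255],
])

```text
time: 22.82
position: [553.8, -21.1, 96.6]
orientation: [-0.049, -0.705, 0.706, 0.048]
ft_force: [2.7, -4.9, 1.4]
opening: 0.233
```

>>> step_arm([
  [0.188,-0.055,0,0,255],
  [0.186,-0.063,0,0,255],
  [0.183,-0.071,0,0,255],
  [0.18,-0.079,0,0,255],
  [0.176,-0.087,0,0,255],
  [0.172,-0.094,0,0,255],
])

```text
time: 23.32
position: [543.2, -19.7, 101.1]
orientation: [-0.049, -0.705, 0.706, 0.048]
ft_force: [4.5, -5.8, -0.8]
opening: 0.237
```

```bash
cat >> data.py <<'E'
D=np.c_[D,np.ones(len(D))]
B=np.array([[315,596.6,-26.6,172.4,0,2.5,6],[300,604,-27.5,163,1.4,2.1,5],[285,608.8,-28.1,151.7,3.4,3,4.1],[270,610.3,-28.3,139.7,5.1,3,2.7],[255,608.6,-28.1,127.7,5.6,3.5,.8],[240,603.7,-27.5,116.5,4.9,2.4,-1.3],[225.1,596.5,-26.5,107.4,3.6,3.3,-1.9],[210.1,587.3,-25.4,100.6,2.6,2,-2.2],[195.1,576.6,-24,96.3,2.7,0,-1.3],[180.1,565.2,-22.5,94.9,1.1,-2.7,.8],[165,553.8,-21.1,96.6,2.7,-4.9,1.4],[150,543.2,-19.7,101.1,4.5,-5.8,-.8]])
D=np.vstack([D,np.c_[B,-np.ones(len(B))]])
E
echo 'fit(sg<0)' >>fit.py; python3 fit.py | tail -17
```

```text
315 316.2 Ft -4.4 Fr -4.1 r 45.0
300 300.9 Ft -3.7 Fr -3.5 r 45.0
285 285.2 Ft -3.2 Fr -4.0 r 45.1
270 269.7 Ft -2.7 Fr -4.7 r 45.0
255 254.3 Ft -2.2 Fr -4.7 r 45.0
240 238.6 Ft -1.3 Fr -4.6 r 44.9
225 223.7 Ft -1.0 Fr -3.5 r 45.0
210 209.0 Ft -1.0 Fr -3.0 r 44.9
195 194.2 Ft -2.3 Fr -1.9 r 45.0
180 179.4 Ft -1.4 Fr 0.8 r 45.0
165 164.6 Ft -2.8 Fr 2.2 r 44.9
150 149.7 Ft -4.9 Fr 1.9 r 44.9
drag 4.75 A 3.32 phi 45.0 deg -> target theta 135.0  rms 0.45
drag 4.77 A 3.35 phi 45.4 deg -> target theta 134.6  rms 0.45
drag 4.76 A 3.36 phi 45.6 deg -> target theta 134.4  rms 0.46
drag 4.91 A 3.56 phi 46.6 deg -> target theta 133.4  rms 0.39
drag 4.84 A 3.62 phi 44.0 deg -> target theta 136.0  rms 0.51
```

>>> step_arm([
  [0.168,-0.102,0,0,255],
  [0.163,-0.109,0,0,255],
  [0.158,-0.116,0,0,255],
  [0.153,-0.123,0,0,255],
  [0.148,-0.129,0,0,255],
  [0.1,-0.095,0,0,255],
  [0.042,-0.041,0,0,255],
  [0,0,0,0,255],
])

```text
time: 23.98
position: [534.0, -18.5, 108.2]
orientation: [-0.049, -0.705, 0.706, 0.048]
ft_force: [2.6, -5.4, 0.1]
opening: 0.237
```

>>> step_arm([
  [0,0,0,0,255],
  [0,0,0,0,255],
  [0,0,0,0,255],
  [0,0,0,0,255],
  [0,0,0,0,255],
  [0,0,0,0,255],
])

```text
time: 24.48
position: [534.0, -18.6, 108.2]
orientation: [-0.049, -0.705, 0.706, 0.048]
ft_force: [3.2, -5.9, 0.6]
opening: 0.238
```

Run:
```python
from plant import env
from h import *
s=env.read_state(); ux=np.array([-.9916,.129])
P=s['position']; px=(P[:2]-[565.5,-22.5])@ux+.18; pz=P[2]-139.87
print(s['time'],P.round(1),np.degrees(np.arctan2(px,pz)),np.hypot(px,pz),s['ft_force'].round(2),s['joint_vel'].round(4),s['opening'])
p,d=env.get_image("scene"); cv2.imwrite("pics/s9.png",p[:,:,::-1])
p,d=env.get_image("wrist"); cv2.imwrite("pics/w9.png",p[:,:,::-1])
```

```text
24.4833 [534.  -18.6 108.2] 134.74685893014018 44.94821226568848 [ 3.17 -5.85  0.56] [-0.0013 -0.0004  0.0012  0.0026  0.0007 -0.0012] 0.23849474550553557
```

View pics/s9.png

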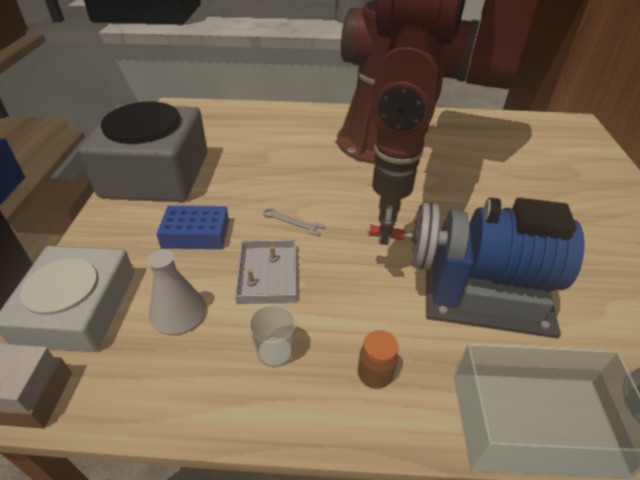

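View pics/w9.png

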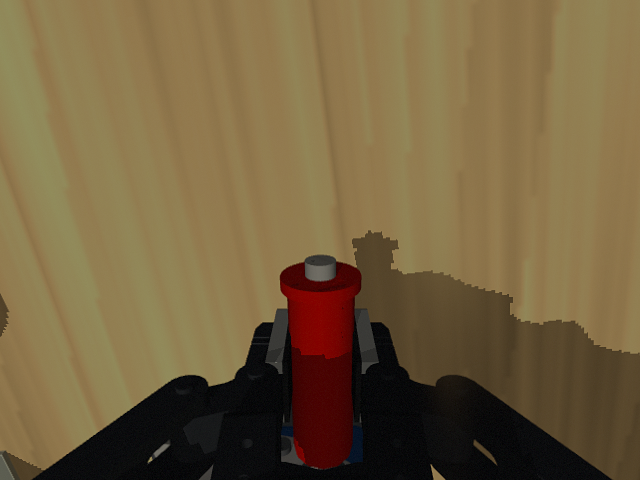

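The scene picture shows the handle (390,232) still gripped, and the wrench, tray, bolts, rack, flask, beaker and jar look unmoved. The wrist picture shows the sleeve firmly between the pads at (320,350). The arm is at rest, so I hand in.

```bash
python3 -c "
from plant import env
print(env.job_done()); s=env.read_state(); print(s['time'],s['position'],s['ft_force'],s['opening'])"
```

```text
the job is handed in; nothing more can be done
None
the job is handed in; nothing more can be done
```

The rotor is set with its heavy side at the bottom, and the gripper still holds the handle there. I gripped the handle, took the rotor slowly round one full turn (about 30°/s), and came back about 195° the other way.

- **Heavy side:** it sits about 45° from the handle, so it is at the bottom with the handle at about +135°. The two directions gave 134° and 136°. The fitted drag of 4.8 N and imbalance of 3.3 N agree with the figures you gave.
- **Last checks:** at 24.5 s the handle measured 134.7° on a 45 mm circle. The arm was at rest with the grip closed on the sleeve and under 7 N on the wrist. The largest forces I read while turning were about 13 N. In the last scene picture the other things look unmoved. I could not read the state after handing in.
- **Disagreement:** on the forward turn, between about 195° and 225°, the arm lagged by up to 7° and then caught up. I found no cause, and it did not happen on the way back. Leaving those readings out moved the result by less than 1°.

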